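Arm and start the leak test

ROBOT

A 7-joint arm with a two-finger parallel gripper is mounted at the origin on a cart in front of the work surface, level with it; the furniture and walls round the work are solid. World frame = base frame: x ahead of the robot, y to its left, z up, the work surface at z = 0. Lengths are in mm, angles in rad, forces in N, time in s.
With the tool pointing down it reaches from about 425 to 925 mm from the base axis. Payload 6.8 kg.
Tool frame: the origin (TCP) lies on the centre line of the jaws, within the pads' length; the fingertips stand 11 mm ahead of it and the grasp point (between the pads) lies 8 mm behind it (robot.tip_reach is the distance from the TCP to the fingertips, in mm); z points along the fingers, y is the line along which they close (so a half turn about z gives the same grasp; the last joint's range is limited). The gripper opens to 85 mm and grips with 20 to 120 N. Pads are 22 mm wide; open, the fingers measure 114 mm over their backs; the gripper's body (76 mm by 85 mm) begins 54 mm behind the grasp point. The pads swing forward as they close: fully open they stand 13 mm farther back than shut.
Start: joints at [1.239, 0.477, 0.022, 1.555, -0.011, 1.109, -0.083], TCP at [149.815, -658.181, 242.308] pointing down, gripper open.
Joint ranges: [-2.96, 2.96], [-0.34, 2.1], [-1.41, 1.46], [0.24, 2.44], [-1.37, 4.51], [0.17, 1.92], [-2.96, 2.96]. Speed limits (rad/s): [2.39, 2.39, 3.14, 3.14, 3.14, 3.14, 3.14].

INTERFACE

Orientations are given as a unit quaternion [x, y, z, w].
In Python, from plant import robot gives the robot as it stands. Calls block until the motion is done:
- robot.movep(position, orientation): joint-space move of the TCP to a pose.
- robot.move_l(position, orientation=None, max_speed=150): straight line of the TCP; orientation=None keeps the orientation; max_speed is the mean speed in mm/s.
- robot.goto_joints(angles): joint-space move.
- robot.set_gripper(opening, newtons=None): finger opening in mm; newtons is the grip in N (None keeps the last); returns when the fingers have stopped.
- robot.wait(seconds).
- robot.ik(position, orientation): joint angles nearest the present ones, or None.
- robot.get_obs(): the state.
- robot.camera(name): name is "scene" or "top" or "wrist"; returns the picture (420x560x3 uint8, red, green, blue); there is no depth.
- robot.calibration(name): a dict with "fx", "fy", "cx", "cy" (pixels), "cam_to_world" (4x4, takes a point from camera to world coordinates). Camera axes: x right, y down, z forward; pixel columns grow to the right and rows downward; lengths in mm; the calibration is good to about 2 mm. A picture is of the moment at which its call begins: read the wrist's pose just before it. calibration takes no time and is no camera call; for the wrist camera it gives the pose at the moment of the call.
A pose or a line that the arm cannot do raises robot.Unreachable and nothing moves.
- robot.job_done(): hands the job in; it is judged then, once.
Trained networks look in the newest picture that a camera, given by its name, has taken for a name from the list of things; names that differ only in an ending like _2 or _b are one class to them, and where a whole thing is asked for, a point or a joint stands for the part that bears it (a point fixed in the world has none). Each returns a list of dicts, best first, with "p" (0 to 1); they miss things now and then, are a little off and sometimes report something else, mostly with a low value. They report only what shows in the picture. A call takes as long as a camera call.
- robot.regions_of(query, camera): "pixels" (420x560 bool, what is visible of it) and "bbox" ([left, top, right, bottom] in pixels, round what is visible of it).
- robot.place_of(query, camera): "at" ([column, row] in pixels: a listed point, or the origin of a listed thing).
The state is a dict: "time_s": time; "qpos": joint angles; "dq": joint speeds; "joint_torque": joint torques, N m; "eef_pos": TCP position; "ee_rot": TCP orientation; "contact_force": force on the tool from outside, world axes, zero at the start; "moment": the same for the moment, N m; "grip_width": finger opening in mm; "gripper_force": force on a finger pad.
Only numpy, scipy, OpenCV 4.12 (cv2) and the standard library are available. Lean on these libraries where they do the work, as an engineer would, in place of code of your own. Each camera call takes 0.05 s, during which the arm holds its last target. There are 200 camera calls.

TASK

Start the leak test from the switch boxes on the bench: with the fingertips, gently push the yellow arming button all the way in so that it stays down, then press the green start button all the way in and let it come back up. Do not press the blue or the red button, do not press green before yellow is in, and do not lift, tip or push any box or other thing out of its place; finish with the hand clear.

Things in the scene. Friction and masses are not known exactly. Their poses are not given: they have to be found in the camera images.
- yellow_station: loose switch box with one button (yellow), grey with a white lid, on rubber feet, 64 x 64 mm and 46 mm high without the button, 0.6 kg; a 14 mm cable gland sticks out of its +x side. Origin: centre of its underside; z up
- yellow_top (a point): centre of the top face of the yellow button cap, 69 mm above the table when up (23 mm above the lid, 20 mm above its steel collar); moves down with it. The button: flat yellow cap, 33 mm across. It is a latching (arming) button: it slides down with about 2.5 N of friction and stays where it is pushed, no spring
- yellow_button (a joint): travel of the yellow button, m: 0 = fully up, 0.008 = fully down, straight into the box. The coloured cap sits on soft rubber and gives a further 1 mm per 2.5 N (up to 8 mm), not counted in this value, so the cap must be pushed about 10 mm for the button to be fully down
- green_station: loose switch box with one button (green), grey with a white lid, on rubber feet, 64 x 64 mm and 46 mm high without the button, 0.6 kg; a 14 mm cable gland sticks out of its +x side. Origin: centre of its underside; z up
- green_top (a point): centre of the top face of the green button cap, 69 mm above the table when up (23 mm above the lid, 20 mm above its steel collar); moves down with it. The button: flat green cap, 33 mm across. It is the spring-return start button: about 1 N to begin, 3.5 N at the bottom, and it comes back up when released
- green_button (a joint): travel of the green button, m: 0 = fully up, 0.008 = fully down, straight into the box. The coloured cap sits on soft rubber and gives a further 1 mm per 2.5 N (up to 8 mm), not counted in this value, so the cap must be pushed about 10 mm for the button to be fully down
- blue_station: loose switch box with one button (blue), grey with a white lid, on rubber feet, 64 x 64 mm and 46 mm high without the button, 0.6 kg; a 14 mm cable gland sticks out of its +x side. Origin: centre of its underside; z up
- blue_top (a point): centre of the top face of the blue button cap, 69 mm above the table when up (23 mm above the lid, 20 mm above its steel collar); moves down with it. The button: flat blue cap, 33 mm across, spring-return (vent); not part of this job
- blue_button (a joint): travel of the blue button, m: 0 = fully up, 0.008 = fully down, straight into the box. The coloured cap sits on soft rubber and gives a further 1 mm per 2.5 N (up to 8 mm), not counted in this value, so the cap must be pushed about 10 mm for the button to be fully down
- red_station: loose switch box with one button (red), grey with a white lid, on rubber feet, 64 x 64 mm and 46 mm high without the button, 0.6 kg; a 14 mm cable gland sticks out of its +x side. Origin: centre of its underside; z up
- red_top (a point): centre of the top face of the red button cap, 69 mm above the table when up (23 mm above the lid, 20 mm above its steel collar); moves down with it. The button: red mushroom cap, 39 mm across, spring-return (stop); not part of this job
- red_button (a joint): travel of the red button, m: 0 = fully up, 0.008 = fully down, straight into the box. The coloured cap sits on soft rubber and gives a further 1 mm per 2.5 N (up to 8 mm), not counted in this value, so the cap must be pushed about 10 mm for the button to be fully down
- seal_block_1: loose aluminium block with a red seal, 44 x 50 x 18 mm; origin at the centre of its underside; a bystander
- green_tub: loose round green tub with black O-rings, 68 mm across, 24 mm high; origin at the centre of its underside; a bystander
- grease_pot: loose red pot with a grey lid, 39 mm across, 32 mm high; origin at the centre of its underside; a bystander
- tape_roll_0: loose roll of blue tape lying flat, 71 mm across, 23 mm high; origin at the centre of its underside; a bystander
- oil_bottle: loose upright cream oil bottle with a red spout, 41 mm across, 125 mm high; origin at the centre of its underside; a bystander

How it is judged (in metres and radians):
On the way, in this order (a step that is already met when the one before it is completed fails the run):
1. the yellow button is pushed in (over 5 of its 8 mm) (value of joint yellow_button above 0.005 m), for 0.1 s.
2. the green button is pressed (over 5 of its 8 mm) with yellow still in (value of joint each of green_button, yellow_button above 0.005 m), for 0.05 s.
At the end, for the whole second after the job is handed in: Yellow button in (over 5 of 8 mm), green, blue and red buttons up (within 1.5 mm); every switch box upright (0.1 rad), at rest and within 25 mm of where it stood; every bystander within 20 mm of where it stood, and the oil bottle upright (0.3 rad) (value of joint yellow_button above 0.005 m and value of joint each of green_button, blue_button, red_button below 0.0015 m and distance of each of yellow_station, green_station, blue_station, red_station from where it was at the start of the episode below 0.025 m and angle between each of yellow_station, green_station, blue_station, red_station's own z axis and vertical below 0.1 rad and linear speed of each of yellow_station, green_station, blue_station, red_station below 0.02 m/s and distance of each of seal_block_1, green_tub, grease_pot, tape_roll_0, oil_bottle from where it was at the start of the episode below 0.02 m and angle between oil_bottle's own z axis and vertical below 0.3 rad); the robot touches nothing.
It fails at once if the green start button is pressed before the yellow arming button is in (value of joint green_button above 0.003 m and value of joint yellow_button below 0.005 m).
It fails at once if the blue or the red button is pressed (more than 2 mm) (value of joint any of blue_button, red_button above 0.002 m).
It fails at once if a switch box is pushed with more than 35 N (contact force between any of the arm, the fingers and yellow_station above 35 N or contact force between any of the arm, the fingers and green_station above 35 N or contact force between any of the arm, the fingers and blue_station above 35 N or contact force between any of the arm, the fingers and red_station above 35 N).
It fails at once if a switch box is lifted (15 mm), tipped (0.2 rad) or shifted (25 mm) (height (world z) of any of yellow_station, green_station, blue_station, red_station above 0.015 m or angle between any of yellow_station, green_station, blue_station, red_station's own z axis and vertical above 0.2 rad or distance of any of yellow_station, green_station, blue_station, red_station from where it was at the start of the episode above 0.025 m).
It fails at once if a bystander is moved (20 mm) or the oil bottle is tipped (distance of any of seal_block_1, green_tub, grease_pot, tape_roll_0, oil_bottle from where it was at the start of the episode above 0.02 m or angle between oil_bottle's own z axis and vertical above 0.3 rad).
It also fails if it takes over 48 s, if anything falls off the work surface, if the arm or the gripper's body presses on something with over 40 N, if the wrist force passes 120 N, or if a joint passes its speed limit or range.

## Working session

There is one attempt and no reset: what is moved stays moved. The work goes in short steps, each a Python script; the robot and the scene stay as the last script left them, time stands still between calls to the robot, and variables do not carry over. Pictures are saved under pics/ and viewed, at most 10 in all, crops included, and the job is handed in when it is done.

```bash
mkdir -p pics
cat > h.py <<'E'
import numpy as np, cv2
from plant import robot
def px2w(cam,uv,z,c=None):
    c=c or robot.calibration(cam); T=np.array(c["cam_to_world"])
    d=T[:3,:3]@np.array([(uv[0]-c["cx"])/c["fx"],(uv[1]-c["cy"])/c["fy"],1]); o=T[:3,3]
    return o+d*(z-o[2])/d[2]
def save(cam,n):
    im=robot.camera(cam); cv2.imwrite(f"pics/{n}.png",np.ascontiguousarray(im[:,:,::-1])); return im
E
python3 - <<'E'
from h import *
a=save("top","top1"); b=save("scene","sc1")
cv2.imwrite("pics/both.png",cv2.resize(np.hstack([a,b])[:,:,::-1],(800,300)))
for cam in("top","scene"):
    for n in["yellow","green","blue","red"]:
        for r in robot.place_of(n+"_top",cam)[:2]: print(cam,n,r["at"],round(r["p"],2),px2w(cam,r["at"],69).round(0))
    print(np.array(robot.calibration(cam)["cam_to_world"]).round(2).tolist())
for n in["oil_bottle","grease_pot","green_tub","tape_roll_0","seal_block_1"]:
    for r in robot.place_of(n,"top")[:1]: print(n,r["at"],round(r["p"],2),px2w("top",r["at"],0).round(0))
o=robot.get_obs();print(o["time_s"],o["ee_rot"],o["contact_force"],robot.tip_reach)
E
```

```text
top yellow [265.9, 239.1] 0.69 [493.  66.  69.]
top yellow [378.9, 211.2] 0.5 [ 556. -195.   69.]
top green [199.8, 212.9] 0.69 [553. 216.  69.]
top blue [229.6, 160.3] 0.67 [674. 149.  69.]
top blue [314.5, 249.0] 0.26 [470. -45.  69.]
top red [323.3, 251.6] 0.7 [464. -65.  69.]
top red [156.4, 188.4] 0.5 [609. 315.  69.]
[[-0.0, -1.0, 0.07, 517.44], [-1.0, 0.0, -0.04, 78.39], [0.04, -0.07, -1.0, 1006.8], [0.0, 0.0, 0.0, 1.0]]
scene yellow [321.4, 219.5] 0.79 [504.  65.  69.]
scene yellow [293.8, 185.5] 0.59 [618. -40.  69.]
scene green [269.5, 251.6] 0.79 [547. 210.  69.]
scene green [359.4, 196.4] 0.49 [465. -61.  69.]
scene blue [347.3, 160.3] 0.72 [ 553. -224.   69.]
scene red [358.5, 195.9] 0.51 [467. -62.  69.]
[[-0.9, -0.24, 0.37, 209.55], [-0.44, 0.47, -0.77, 818.05], [0.01, -0.85, -0.52, 590.95], [0.0, 0.0, 0.0, 1.0]]
oil_bottle [154.9, 186.8] 0.71 [620. 336.   0.]
grease_pot [283.7, 163.7] 0.64 [677.  20.   0.]
green_tub [313.2, 155.5] 0.89 [698. -53.   0.]
tape_roll_0 [232.3, 160.2] 0.77 [686. 148.  -0.]
seal_block_1 [356.5, 158.6] 0.96 [ 691. -162.    0.]
0.75 [9.93748471e-01 1.11642183e-01 2.05231485e-06 1.43420380e-07] [-1.21334167  0.37976791  0.51216369] 11.0
```

View pics/top1.png

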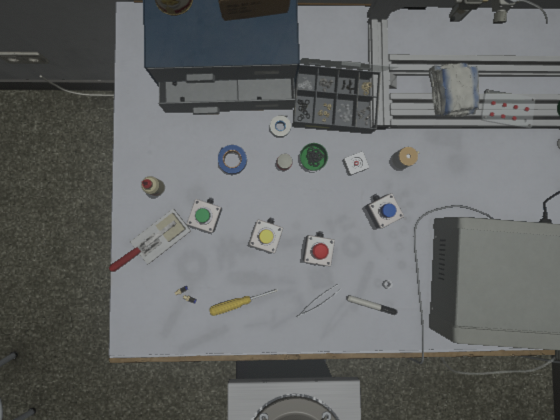

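View pics/sc1.png

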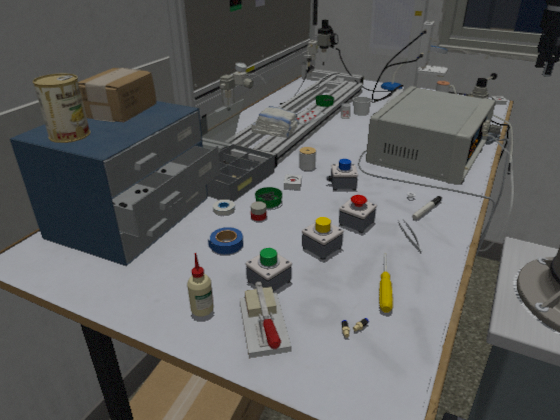

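The top picture shows yellow at (266,237), green at (203,215), red at (320,250) and blue at (389,211). The networks agree. Next I go up high and across for a wrist view.

Run:
```python
from h import *
Q=[1,0,0,0]
p=robot.get_obs()["eef_pos"]
try: robot.move_l([p[0],p[1],400],max_speed=250)
except robot.Unreachable as e: print(e)
robot.set_gripper(0,20)
robot.movep([490,66,300],Q)
o=robot.get_obs();print(o["time_s"],o["eef_pos"],o["contact_force"],o["grip_width"])
for i,(x,y) in enumerate([(490,66),(550,213)]):
    if i: robot.move_l([x,y,300])
    robot.wait(.3)
    c=robot.calibration("wrist"); save("wrist",f"w{i}")
    for n in["yellow","green"]:
        for r in robot.place_of(n+"_top","wrist")[:1]: print(n,r["at"],round(r["p"],2),px2w("wrist",r["at"],69,c).round(1))
        for r in robot.regions_of(n+"_top","wrist")[:1]: print(" bbox",r["bbox"],round(r["p"],2))
print(robot.get_obs()["time_s"])
```

```text
5.1417 [490.32103473  65.20903988 300.00291785] [ 0.13320028  0.08813812 -0.22667576] 0.29642008053125124
yellow [277.8, 166.1] 0.56 [503.3  65.9  69. ]
 bbox [264.7, 149.7, 292.5, 185.2] 0.96
green [147.3, 126.7] 0.94 [547.4 210.5  69. ]
 bbox [134.1, 110.6, 165.6, 143.3] 0.97
yellow [399.6, 215.9] 0.94 [502.3  64.9  69. ]
 bbox [381.2, 199.6, 413.3, 230.0] 0.81
green [279.9, 179.4] 0.87 [547.7 210.1  69. ]
 bbox [262.6, 160.8, 293.5, 193.2] 0.69
7.45
```

View pics/w0.png

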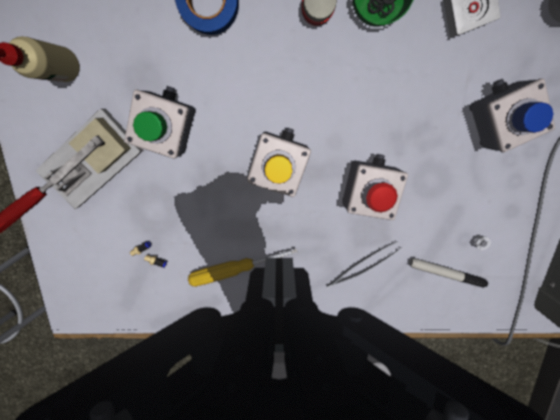

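View pics/w1.png

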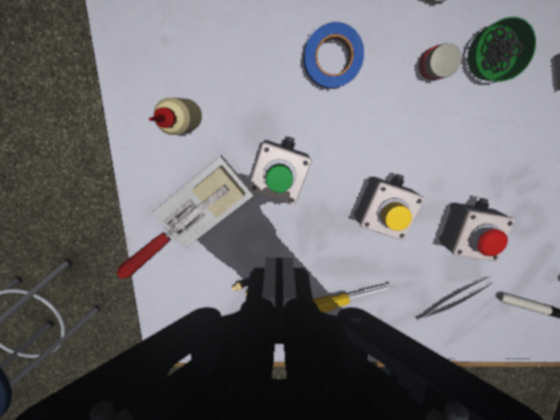

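Both caps are in the clear: yellow at (278,168) in the first view and green at (279,178) in the second. The measured positions agree within 1–2 mm. I'll push yellow in steps while watching the force.

```bash
cat >> h.py <<'E'
def press(x,y,fmax):
    robot.move_l([x,y,150]); robot.move_l([x,y,90],max_speed=100); robot.wait(.3)
    f0=robot.get_obs()["contact_force"][2]; z=84
    while z>64:
        robot.move_l([x,y,z],max_speed=30); robot.wait(.1)
        o=robot.get_obs(); f=o["contact_force"]; print(z,o["eef_pos"].round(1),f.round(1))
        if f[2]-f0>fmax: break
        z-=1
    robot.wait(.3); print("hold",robot.get_obs()["contact_force"].round(1))
    robot.move_l([x,y,110],max_speed=60); robot.move_l([x,y,200]); print(robot.get_obs()["time_s"])
E
python3 - <<'E'
from h import *
robot.move_l([502.5,65.3,200],max_speed=200)
press(502.5,65.3,8)
robot.move_l([502.5,65.3,300]); robot.wait(.2); c=robot.calibration("wrist"); save("wrist","w2")
for n in["yellow","green"]:
    for r in robot.place_of(n+"_top","wrist")[:1]: print(n,r["at"],round(r["p"],2),px2w("wrist",r["at"],61 if n=="yellow" else 69,c).round(1))
E
```

```text
84 [502.5  65.4  83.9] [-0.9 -0.2  0.1]
83 [502.5  65.3  83. ] [ 0.6 -0.1  0.3]
82 [502.5  65.3  82. ] [-0.2  0.1  0.4]
81 [502.5  65.3  81. ] [ 0.2 -0.2 -0.8]
80 [502.6  65.4  80. ] [ 0.8 -0.6  0.9]
79 [502.6  65.3  79.1] [-0.8 -0.9  1.9]
78 [502.6  65.3  78. ] [ 0.4 -0.6  1.8]
77 [502.6  65.3  77. ] [ 0.6 -0.1  1.3]
76 [502.6  65.3  76. ] [ 0.4 -0.6  1.7]
75 [502.6  65.3  75. ] [0.8 0.3 2.1]
74 [502.6  65.3  74. ] [0.9 0.8 2.5]
73 [502.5  65.3  73. ] [ 1.7 -0.1  0.9]
72 [502.5  65.3  72. ] [1.1 0.1 1.8]
71 [502.5  65.3  71. ] [1.6 0.5 3.4]
70 [502.5  65.3  70.1] [ 0.7 -0.8  4.9]
69 [502.6  65.3  69.3] [ 0.2 -0.2  6.8]
68 [502.6  65.3  68.4] [-1.   0.4  9.1]
hold [-0.9  0.5  8.9]
18.0083
yellow [279.8, 174.8] 0.89 [503.1  63.   61. ]
green [148.8, 137.5] 0.91 [547.2 209.3  69. ]
```

View pics/w2.png

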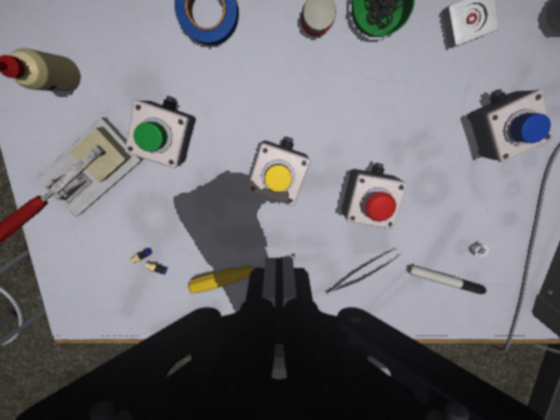

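The force stayed near 2 N for about 8 mm and then rose at the rubber's rate, so yellow has bottomed. In the picture its cap, at (278,178), sits lower and the box hasn't moved. Green is next.

Run:
```python
from h import *
robot.move_l([547.4,210.1,200],max_speed=200)
press(547.4,210.1,9)
robot.move_l([525,140,300],max_speed=200); robot.wait(.2); c=robot.calibration("wrist"); save("wrist","w3")
for n in["yellow","green"]:
    for r in robot.place_of(n+"_top","wrist")[:1]: print(n,r["at"],round(r["p"],2),px2w("wrist",r["at"],61 if n=="yellow" else 69,c).round(1))
print(robot.get_obs()["time_s"])
```

```text
84 [547.4 210.1  83.9] [0.4 0.1 0.4]
83 [547.4 210.2  83. ] [-0.3 -0.2 -0.1]
82 [547.4 210.1  82. ] [ 0.1 -0.4  0.3]
81 [547.4 210.1  81. ] [-0.8 -0.2  1.5]
80 [547.5 210.2  80.1] [-0.9  0.1  1.1]
79 [547.5 210.1  79. ] [0.3 0.7 1.3]
78 [547.4 210.1  78. ] [0.  0.5 0.2]
77 [547.4 210.1  77. ] [-0.6 -0.1  1.7]
76 [547.4 210.1  76. ] [ 0.  -0.7  1.4]
75 [547.5 210.1  75. ] [0.4 0.3 2.5]
74 [547.4 210.2  74. ] [-0.1 -0.9  3. ]
73 [547.4 210.1  73. ] [0.5 1.2 2.1]
72 [547.4 210.2  72. ] [0.5 0.3 2.4]
71 [547.4 210.1  71. ] [0.6 0.3 3.1]
70 [547.4 210.1  70.1] [-0.6 -0.8  5. ]
69 [547.5 210.2  69.4] [-1.3 -0.2  6.3]
68 [547.5 210.2  68.6] [-0.9 -0.4  9.6]
67 [547.5 210.2  67.8] [-1.6 -1.8 10.8]
hold [-1.9 -1.2 10.6]
30.0833
yellow [342.6, 192.0] 0.84 [504.6  62.8  61. ]
green [214.0, 156.9] 0.89 [548.  213.4  69. ]
31.2
```

View pics/w3.png

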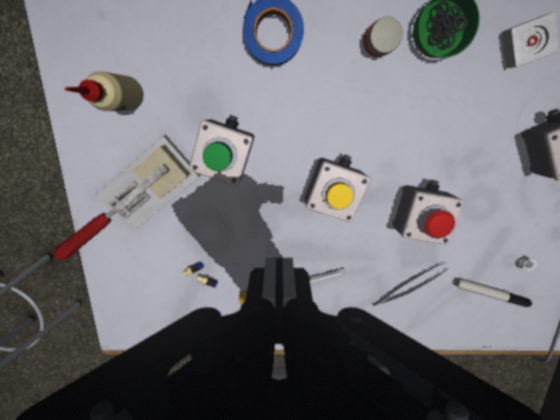

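Green at (217,156) is back up, yellow at (340,196) is still in, all boxes in view stand in place, and the hand is clear.

```bash
python3 -c "
from plant import robot
print(robot.job_done())"
```

```text
the job is handed in; nothing more can be done
None
```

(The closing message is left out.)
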